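# Clear the waste off-cut from the saw cradle into the scrap box

## Task

A waste off-cut is left lying sunk in the saw cradle on the bench. First nudge the wax tin and the small hardwood block that stand before the cradle's open end apart, so that the gap between them is comfortably wider than the off-cut; then, bearing on the off-cut with no more than some four kilograms of weight and never lifting it, slide it out of the cradle, between the two, and off the bench edge so that it drops into the scrap box in the tool well. Keep the tin and the block upright on the bench, and leave the sanding block where it lies.

Things in the scene. Friction and masses are not known exactly. Their poses are not given: they have to be found in the camera images.
- cradle: Saw cradle fixed on the bench: a low U of pale wooden strips, 15 mm thick, 28 mm high. Closed at the robot's end (its -x), where the inner face is at x = -45.5 mm, and at both sides (inner faces y = +/-28 mm, rails end at x = +42.5 mm); open at its +x end, towards the tool well. No floor: the bench (z = 0). Origin on the bench at the centre of the off-cut's place.
- waste_center (a point): Centre of the waste off-cut: pale block 85 x 50 x 30 mm, 60-110 g, loose and flat in the cradle, long side along the cradle's x (0.262 rad clockwise of this frame's x). It fills the pocket to 3 mm and its top stands 2 mm above the strips: no finger fits beside or behind it. A fingertip pressed on its level top with 8 to 15 N drags it along by friction.
- tin_center (a point): Centre, half-way up, of the wax tin: closed round tin 83 mm across, 27 mm high, 0.18 kg, loose on the bench at one side (left or right varies) of the way from the cradle's open end to the bench edge, about 100 mm ahead of the cradle's origin.
- block_center (a point): Centre, half-way up, of the small hardwood block, 70 x 45 x 45 mm, 0.09 kg, loose on the other side of the way, its 70 mm length across the way (along the cradle's y). The gap between tin and block is about 40 mm at first.
- well_edge (a point): A point on the bench's straight inner edge above the tool well: the edge runs along world y at this x, at z = 0. The bench is flat up to it.
- scrap_box_in (a point): Centre of the inner floor of the open plywood scrap box that is fixed in the tool well beyond the edge; inside 136 mm (x) by 328 mm (y), walls 6 mm thick, rim 89 mm above this point and about 18 mm below the bench top.
- sander_center (a point): Centre of the cork sanding block (112 x 64 x 37 mm), a bystander lying loose to the left of the cradle. Half-way up.

How it is judged:
By the outcome, as a careful person would: the job done as asked, in the order asked, and still so for the second after the job is handed in, with the robot touching nothing.
It also fails if it takes over 56 s, if anything falls off the work surface, if the arm or the gripper's body presses on something with over 40 N, if the wrist force passes 120 N, or if a joint passes its speed limit or range.

## Robot

A 6-joint arm with a two-finger parallel gripper is mounted at the origin on a cart in front of the work surface, level with it; the furniture and walls round the work are solid. World frame = base frame: x ahead of the robot, y to its left, z up, the work surface at z = 0. Lengths are in mm, angles in degrees, forces in N, time in s.
With the tool pointing down it reaches from about 300 to 850 mm from the base axis. Payload 4.2 kg.
Tool frame: the origin (TCP) lies at the very end of the fingers, on their centre line; the grasp point (between the pads) lies 19 mm behind it (env.grip_depth is the distance from the TCP to the grasp point, in mm); z points along the fingers, y is the line along which they close (so a half turn about z gives the same grasp; the last joint's range is limited). The gripper opens to 91 mm and grips with 3 to 60 N. Pads are 32 mm wide; open, the fingers measure 118 mm over their backs; the gripper's body (76 mm by 178 mm) begins 60 mm behind the grasp point.
Start: joints at [-75.344, 18.312, 89.639, -0, 72.044, -1.146], TCP at [156.585, -553.285, 213.976] pointing down, gripper open.
Joint ranges: [-177.97, 177.97], [-48.28, 115.42], [12.27, 149.76], [-77.06, 257.06], [2.81, 150.46], [-146.56, 146.56]. Speed limits (degrees/s): [147.25, 147.25, 180, 180, 180, 180].

## Interface

Orientations are given as [roll, pitch, yaw] about the fixed x, y, z axes, in that order (R = Rz(yaw) Ry(pitch) Rx(roll)).
In Python, from workcell import env, cams gives the robot as it stands.
- The arm moves only by the tool apply_moves, never from a script. Its argument "deltas" is a list of rows, each a list of 5 numbers: the shift along the tool's x, y, z in m, then the turn about the tool's z in rad, then the opening, from -1 (shut) to 1 (fully open), so that 0 is half open. In form: [[tx, ty, tz, roll, gripper], ...]. A call has 1 to 5 rows; each row is the pose to reach, as a shift and turn from the pose commanded when the call began, along the tool's axes at that moment; what a row does not reach only later rows make up. A row lasts 1/10 s, in which the tool goes at most 50 mm and 8.59 degrees, less where a joint would pass 70% of its speed; a pose out of reach is approached as far as the arm can. A call with a gripper value outside its range is refused whole. The fingers move at their own pace and stop on an object; "grip_force" is the grip in N (left out, the last holds). Time passes only in rows, so rows that repeat a pose let the fingers close. It gives the time, the measured TCP pose, the force, the opening and the grip force at its end, in the units of the state.
- env.state(): the state, without advancing time (a new reading comes with each control period).
- cams.grab_frame(name): name is "scene" or "top" or "wrist"; returns the picture (420x560x3 uint8, blue, green, red); there is no depth.
- cams.get_calibration(name): a dict with "mtx" (3x3 intrinsics, pixels), "eye" and "attitude" of the camera in the world; the wrist camera has in their place "tool_from_camera" (4x4, takes a point from camera to tool coordinates, whose origin is the TCP and whose axes are the flange's). Camera axes: x right, y down, z forward; pixel columns grow to the right and rows downward; lengths in mm; the calibration is good to about 2 mm. A picture is of the moment at which its call begins: read the wrist's pose just before it. get_calibration takes no time and is no camera call.
- env.job_done(): hands the job in; it is judged then, once.
The state is a dict: "time_s": time; "qpos": joint angles; "qvel": joint speeds; "effort": joint torques, N m; "ee_pos": TCP position; "ee_rot": TCP orientation; "force": force on the tool from outside, world axes, zero at the start; "torque": the same for the moment, N m; "gripper_width": finger opening in mm; "gripper_force": force on a finger pad.
Only numpy, scipy, OpenCV 4.12 (cv2) and the standard library are available. Lean on these libraries where they do the work, as an engineer would, in place of code of your own. Each camera call takes 0.05 s, during which the arm holds its last target. There are 200 camera calls.

## Working session

There is one attempt and no reset: what is moved stays moved. The work goes in short steps, Python scripts to look and compute and a tool call to move; the robot and the scene stay as the last step left them, time stands still between calls to the robot, and variables do not carry over. Pictures are saved under pics/ and viewed, at most 10 in all, crops included, and the job is handed in when it is done.

Besides the shell and the picture viewer there is one more tool, called as name(argument=value, ...), one argument or row to a line, values as JSON. apply_moves: Moves the arm, as the interface text tells. Its arguments: {"type":"object","properties":{"deltas":{"type":"array"},"grip_force":{"type":"number"}},"required":["deltas"]}

```bash
mkdir -p pics; ls; python3 - <<'E'
from workcell import env,cams
import cv2
s=env.state();print(s)
for n in("top","scene"):
    cv2.imwrite(f"pics/{n}0.png",cams.grab_frame(n));print(n,cams.get_calibration(n))
print(cams.get_calibration("wrist"))
E
```

```text
pics
{'time_s': 0.0, 'qpos': array([-7.53450170e+01,  1.83521395e+01,  8.97066540e+01,  5.15026893e-04,
        7.20423814e+01, -1.14546541e+00]), 'qvel': array([ 0.05865986,  0.03631739, -0.03183295, -0.03959547,  0.01503593,
       -0.01341063]), 'effort': array([-2.27105964e-03, -4.12461734e+01, -2.31975228e+01,  7.23268348e-02,
        4.58121684e-02, -1.53361298e-04]), 'ee_pos': array([ 156.44697817, -552.78876862,  213.11359359]), 'ee_rot': array([-1.79898855e+02, -2.51212408e-03,  1.58002870e+01]), 'force': array([-0.10956451, -0.72626015,  0.08160778]), 'torque': array([-0.00743791, -0.0028879 , -0.02384205]), 'gripper_force': 0.0, 'gripper_width': 91.2721284620258}
top {'mtx': array([[463.64807329,   0.        , 274.46854111],
       [  0.        , 463.64807329, 212.57240684],
       [  0.        ,   0.        ,   1.        ]]), 'eye': array([449.70492816, 457.35551502, 852.11587746]), 'attitude': array([-172.05110793,   -1.93789   ,  -88.54901958])}
scene {'mtx': array([[529.82172249,   0.        , 285.40584635],
       [  0.        , 529.82172249, 216.6192983 ],
       [  0.        ,   0.        ,   1.        ]]), 'eye': array([167.31691663, -68.61703021, 694.19227079]), 'attitude': array([-136.66035608,   -0.16454058,  -38.28049761])}
{'mtx': array([[320.59584492,   0.        , 273.66377877],
       [  0.        , 320.59584492, 211.81868342],
       [  0.        ,   0.        ,   1.        ]]), 'tool_from_camera': array([[ 6.60390789e-04, -9.72182891e-01, -2.34222098e-01,
         6.43313096e+01],
       [ 9.99999572e-01,  7.93859907e-04, -4.75559369e-04,
         6.89304523e-01],
       [ 6.48270215e-04, -2.34221684e-01,  9.72182999e-01,
        -1.70465308e+02],
       [ 0.00000000e+00,  0.00000000e+00,  0.00000000e+00,
         1.00000000e+00]])}
```

View pics/top0.png

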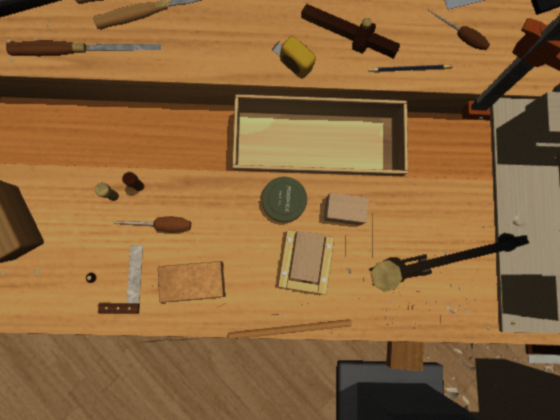

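View pics/scene0.png

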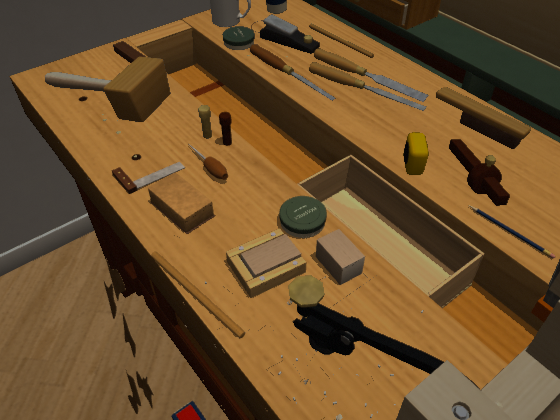

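Top: off-cut centred at ~(308,257) in the cradle. Tin is ahead-left at ~(284,199), block ahead-right at ~(347,209), sander at ~(191,282), and the bench edge at row ~172. The scene view agrees: tin (303,216), block (340,255), off-cut (273,256).

```bash
cat > h.py <<'E'
import numpy as np,cv2
from scipy.spatial.transform import Rotation as Ro
from workcell import env,cams
def pose(n,s=None):
    c=cams.get_calibration(n)
    if n!="wrist": return c["mtx"],Ro.from_euler("xyz",c["attitude"],degrees=True).as_matrix(),c["eye"]
    s=s or env.state();R=Ro.from_euler("xyz",s["ee_rot"],degrees=True).as_matrix();T=c["tool_from_camera"]
    return c["mtx"],R@T[:3,:3],R@T[:3,3]+s["ee_pos"]
def ray(P,uv,z):
    K,R,e=P;d=R@np.linalg.solve(K,[*uv,1]);return e+d*(z-e[2])/d[2]
def proj(P,p):
    K,R,e=P;q=K@(R.T@(np.array(p)-e));return q[:2]/q[2]
E
python3 - <<'E'
from h import *
P=pose("top");Q=pose("scene")
for n,uv,z in[("waste",(308,257),30),("tin",(284,199),27),("block",(347,208),45),("rimL",(235,172),-18),("rimR",(405,175),-18),("sander",(191,282),37),("boxfar",(235,97),-18),("holdfast",(387,275),30)]:print(n,ray(P,uv,z).round())
for n,uv,z in[("waste",(273,256),30),("tin",(303,214),27),("block",(340,248),45)]:print(n,ray(Q,uv,z).round())
# straight wooden line: waste direction
a=[ray(P,u,30)for u in((299,233),(325,236),(319,283),(291,279))];print(np.round(a))
s=env.state();print(s['ee_pos'])
for n,k in(("top0",(200,140,220,170)),):
    im=cv2.imread(f"pics/{n}.png");x,y,w,h=k;cv2.imwrite("pics/c1.png",cv2.resize(im[y:y+h,x:x+w],None,fx=3.5,fy=3.5,interpolation=2))
E
```

```text
waste [488. 371.  30.]
tin [591. 416.  27.]
block [575. 305.  45.]
rimL [648. 509. -18.]
rimR [653. 180. -18.]
sander [439. 574.  37.]
boxfar [798. 514. -18.]
holdfast [460. 230.  30.]
waste [487. 366.  30.]
tin [587. 410.  27.]
block [574. 303.  45.]
[[530. 388.  30.]
 [526. 341.  30.]
 [442. 351.  30.]
 [448. 400.  30.]]
[ 156.45462711 -552.82656749  213.20381016]
```

View pics/c1.png

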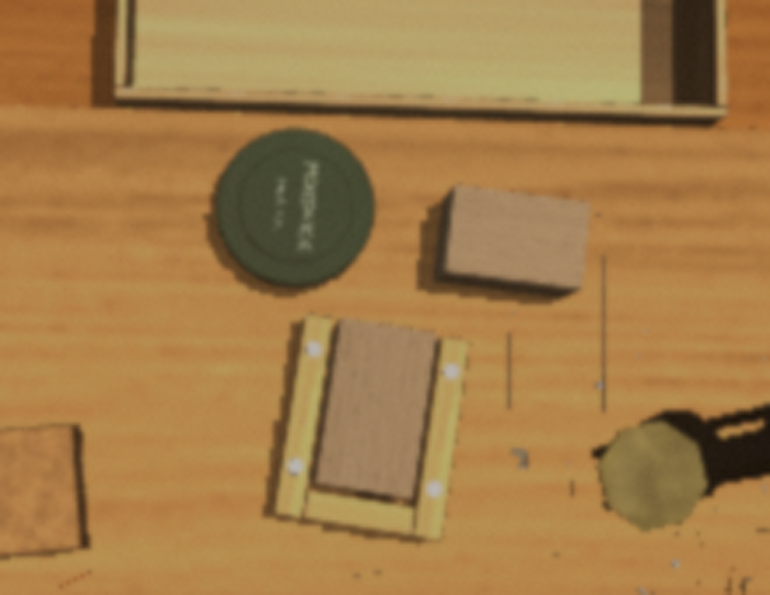

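The crop confirms that the gap lies on the cradle's axis, which leans a few degrees clockwise. I'll travel over and take a closer look with the wrist camera, fingers shut.

apply_moves(
  deltas=[
    [0.03,-0.039,0,0,-1],
    [0.06,-0.078,0,0,-1],
    [0.09,-0.117,0,0,-1],
    [0.12,-0.156,0,0,-1],
    [0.15,-0.195,0,0,-1],
  ],
  grip_force=20,
)

```text
time_s: 0.6
ee_pos: [247.9, -322.8, 213.6]
ee_rot: [-180.0, -0.0, 15.7]
force: [1.3, -0.4, -0.1]
gripper_width: 53.8
gripper_force: 0.0
```

apply_moves(
  deltas=[
    [0.03,-0.039,0,0,-1],
    [0.06,-0.078,0,0,-1],
    [0.09,-0.117,0,0,-1],
    [0.12,-0.156,0,0,-1],
    [0.15,-0.195,0,0,-1],
  ],
)

```text
time_s: 1.1
ee_pos: [339.1, -94.4, 214.0]
ee_rot: [180.0, -0.0, 15.8]
force: [0.9, -0.5, 0.1]
gripper_width: 14.0
gripper_force: 0.0
```

apply_moves(
  deltas=[
    [0.03,-0.039,0,0,-1],
    [0.06,-0.078,0,0,-1],
    [0.09,-0.117,0,0,-1],
    [0.12,-0.156,0,0,-1],
    [0.15,-0.195,0,0,-1],
  ],
)

```text
time_s: 1.6
ee_pos: [430.3, 134.3, 213.7]
ee_rot: [180.0, 0.0, 15.9]
force: [0.7, -0.6, -0.2]
gripper_width: 0.5
gripper_force: 0.0
```

apply_moves(
  deltas=[
    [0.03,-0.039,0,0.1,-1],
    [0.06,-0.078,0,0.2,-1],
    [0.09,-0.117,0,0.3,-1],
    [0.12,-0.156,0,0.4,-1],
    [0.15,-0.195,0,0.4,-1],
  ],
)

```text
time_s: 2.1
ee_pos: [521.7, 362.5, 213.3]
ee_rot: [179.9, 0.0, -7.2]
force: [1.2, -0.6, -0.4]
gripper_width: 0.1
gripper_force: 0.0
```

```bash
python3 - <<'E'
from h import *
s=env.state();print(s['ee_pos'],s['ee_rot'],s['time_s'],s['force'],s['gripper_width'],s['qvel'].round(1))
cv2.imwrite("pics/w1.png",cams.grab_frame("wrist"))
np.save("w1.npy",np.r_[s['ee_pos'],s['ee_rot']])
E
```

```text
[521.68439405 362.48125938 213.28220825] [ 1.79943745e+02  3.41192852e-02 -7.18546266e+00] 2.1 [ 1.24245287 -0.55997067 -0.40232539] 0.14468024140191496 [ 26.3  37.  -58.3  -0.3  20.7  23.4]
```

View pics/w1.png

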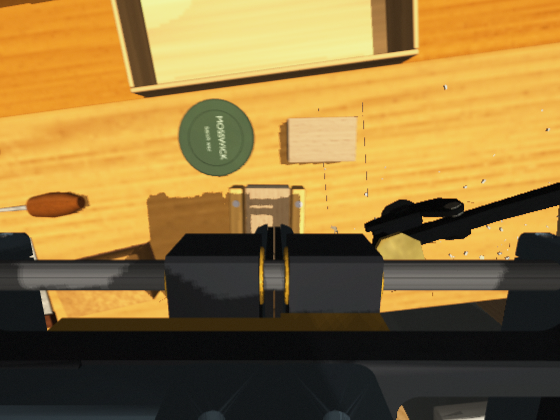

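Wrist view: tin at ~(217,138), block top ~(287–356,117–163), cradle rail ends at (231,186) and (304,187), box rim running (140,95)–(417,60). The gripper hides the rear of the cradle.

```bash
python3 - <<'E'
from h import *
w=np.load("w1.npy");P=pose("wrist",dict(ee_pos=w[:3],ee_rot=w[3:]))
im=cv2.imread("pics/w1.png");hsv=cv2.cvtColor(im,cv2.COLOR_BGR2HSV)
def big(m):
    m=cv2.morphologyEx(m,cv2.MORPH_OPEN,np.ones((3,3)))
    return max(cv2.findContours(m,0,1)[0],key=cv2.contourArea)
m=np.zeros((420,560),np.uint8);roi=m.copy();roi[90:185,165:265]=1
t=cv2.inRange(hsv,(40,30,0),(95,255,140))*roi
c=big(t);(u,r)=cv2.minEnclosingCircle(c);print("tin px",u,r)
tc=ray(P,u,27);print("tin",tc.round(1),"r",np.linalg.norm(ray(P,(u[0]+r,u[1]),27)-tc))
roi[:]=0;roi[105:175,275:370]=1
b=cv2.inRange(hsv,(0,0,90),(30,135,255))*roi
print("hsv block",hsv[140,320],"bench",hsv[100,280],hsv[175,340])
c=big(b);box=cv2.boxPoints(cv2.minAreaRect(c));print(box.round())
q=np.array([ray(P,x,45) for x in box]);print("block",q.round(1),q.mean(0).round(1))
r=np.array([ray(P,x,28) for x in((231,186),(304,187),(229,235),(303,232))]);print("rails",r.round(1))
print("rim",[ray(P,x,-18).round() for x in((140,95),(417,60))],"as edge",[ray(P,x,0).round() for x in((140,95),(417,60))])
E
```

```text
tin px (215.00054931640625, 137.40121459960938) 37.9403190612793
tin [590.5 416.8  27. ] r 41.11859501273521
hsv block [ 19 102 235] bench [ 19 172 242] [ 20 170 245]
[[286. 118.]
 [356. 116.]
 [357. 161.]
 [287. 162.]]
block [[600.4 338.5  45. ]
 [593.1 268.3  45. ]
 [548.4 270.1  45. ]
 [555.9 342.7  45. ]] [574.5 304.9  45. ]
rails [[535.9 407.7  28. ]
 [524.6 326.7  28. ]
 [479.5 418.9  28. ]
 [472.4 333.3  28. ]]
rim [array([650., 505., -18.]), array([648., 178., -18.])] as edge [array([648., 498.,   0.]), array([645., 186.,   0.])]
```

The gap is centred on the cradle axis at about (582,357.5). I'll lower the shut fingers into it and open them to spread the two.

apply_moves(
  deltas=[
    [0.03,-0.001,0.03,0,-1],
    [0.055,-0.002,0.07,0,-1],
    [0.0605,-0.0025,0.11,0,-1],
    [0.0605,-0.0025,0.15,0,-1],
    [0.0605,-0.0025,0.15,0,-1],
  ],
)

```text
time_s: 2.65
ee_pos: [577.7, 352.7, 57.0]
ee_rot: [179.5, 0.7, -7.1]
force: [-0.2, -0.5, 0.2]
gripper_width: 0.4
gripper_force: 0.0
```

```bash
python3 - <<'E'
from h import *
s=env.state();print(s['ee_pos'],s['ee_rot'],s['time_s'],s['force'])
a=cams.grab_frame("wrist");b=cams.grab_frame("scene")[140:320,200:400]
cv2.imwrite("pics/w2.png",np.hstack([a[60:360,150:400],cv2.resize(b,(333,300))]))
E
```

```text
[577.71474307 352.72355137  56.96067083] [179.48818706   0.66032666  -7.13723983] 2.65 [-0.19210973 -0.47369251  0.16884149]
```

View pics/w2.png

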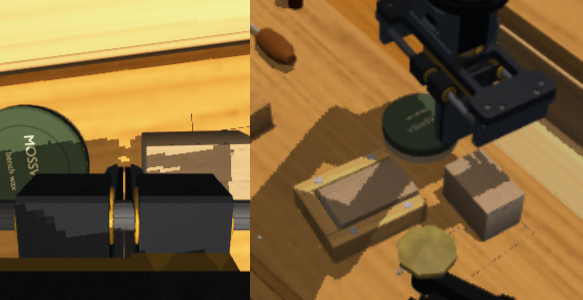

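The wrist crop shows the tip nearer the block (left edge ~140) than the tin (right edge ~88). I'll check whether the pose has settled.

```bash
python3 - <<'E'
from h import *
s=env.state();print(s['ee_pos'],s['ee_rot'],s['time_s'],s['force'])
P=pose("wrist",s)
R=Ro.from_euler("xyz",s["ee_rot"],degrees=True).as_matrix()
print("tip px crop",[(proj(P,R@np.array([x,y,0])+s["ee_pos"])-[150,60]).round() for x,y in((0,0),(16,-13.5),(16,13.5))])
for n,p in(("tin",(590.5-5.4,416.8-41.1,27)),("blockL",(574.5+4.6,304.9+35,45))):print(n,(proj(P,p)-[150,60]).round())
E
```

```text
[581.69791217 355.4135531   63.84372157] [ 1.79952734e+02  5.58181325e-02 -7.11786096e+00] 2.75 [0.2318451  0.22781591 1.11669762]
tip px crop [array([122., 192.]), array([ 97., 165.]), array([146., 165.])]
tin [ 92. 172.]
blockL [147. 183.]
```

apply_moves(
  deltas=[
    [0,-0.002,0.003,0,-1],
    [0,-0.002,0.012,0,-1],
    [0,-0.002,0.022,0,-1],
    [0,-0.002,0.032,0,-1],
    [0,-0.002,0.032,0,-1],
  ],
)

```text
time_s: 3.25
ee_pos: [580.9, 356.9, 30.0]
ee_rot: [179.9, 0.2, -7.1]
force: [-0.4, 0.1, -0.1]
gripper_width: 0.7
gripper_force: 0.0
```

apply_moves(
  deltas=[
    [0,0,0.008,0,-1],
    [0,0,0.016,0,-1],
    [0,0,0.022,0,-1],
    [0,0,0.022,0,-1],
  ],
)

```text
time_s: 3.65
ee_pos: [581.4, 357.1, 8.5]
ee_rot: [179.9, 0.1, -7.1]
force: [-0.4, 0.3, -0.0]
gripper_width: 0.6
gripper_force: 0.0
```

apply_moves(
  deltas=[
    [0,0,0,0,-0.85],
    [0,0,0,0,-0.7],
    [0,0,0,0,-0.55],
    [0,0,0,0,-0.4],
    [0,0,0,0,-0.25],
  ],
)

```text
time_s: 4.15
ee_pos: [582.2, 357.5, 10.2]
ee_rot: [180.0, -0.0, -7.1]
force: [-0.8, -0.7, 1.4]
gripper_width: 32.4
gripper_force: 1.2
```

apply_moves(
  deltas=[
    [0,0,0,0,-0.1],
    [0,0,0,0,0.05],
    [0,0,0,0,0.2],
    [0,0,0,0,0.3],
    [0,0,0,0,0.3],
  ],
)

```text
time_s: 4.65
ee_pos: [582.3, 357.6, 10.2]
ee_rot: [-180.0, -0.0, -7.1]
force: [0.1, -0.5, 3.3]
gripper_width: 59.1
gripper_force: 2.1
```

apply_moves(
  deltas=[
    [0,0,0,0,0.3],
    [0,0,0,0,0.2],
    [0,0,0,0,0.2],
  ],
)

```text
time_s: 4.95
ee_pos: [581.8, 357.6, 9.4]
ee_rot: [180.0, 0.0, -7.1]
force: [0.6, -0.0, -0.5]
gripper_width: 54.8
gripper_force: 0.0
```

```bash
python3 - <<'E'
from h import *
b=cams.grab_frame("scene")[140:340,180:420]
cv2.imwrite("pics/s2.png",cv2.resize(b,None,fx=3,fy=3))
E
```

```text
(no output)
```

View pics/s2.png

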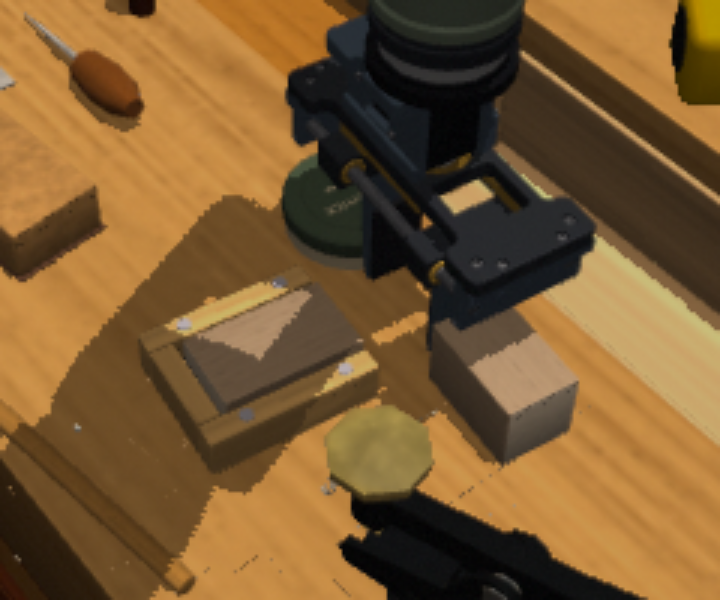

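The gap now reads about 86 mm, with tin and block upright on either side (tin ~(330,210), block ~(505,390) in the crop). Next: lift, shut the fingers, and go over the rear half of the off-cut.

apply_moves(
  deltas=[
    [0,0,-0.02,0,0.2],
    [0,0,-0.05,0,0.2],
    [0,0,-0.07,0,0],
    [0,0,-0.07,0,-1],
    [-0.03,0,-0.07,0,-1],
  ],
)

```text
time_s: 5.5
ee_pos: [555.0, 361.2, 79.5]
ee_rot: [-179.9, -0.2, -7.2]
force: [-0.3, 0.4, -0.2]
gripper_width: 33.3
gripper_force: 0.0
```

apply_moves(
  deltas=[
    [-0.03,0,0,0,-1],
    [-0.06,0,0,0,-1],
    [-0.083,-0.001,0,0,-1],
    [-0.083,-0.001,0,0,-1],
    [-0.083,-0.001,0.02,0,-1],
  ],
)

```text
time_s: 6.0
ee_pos: [471.4, 373.9, 61.2]
ee_rot: [-179.8, -0.2, -7.0]
force: [1.0, 1.2, 0.3]
gripper_width: 0.4
gripper_force: 0.0
```

apply_moves(
  deltas=[
    [0,0,0.01,0,-1],
    [0,0,0.018,0,-1],
    [0,0,0.018,0,-1],
    [0,0,0.018,0,-1],
  ],
)

```text
time_s: 6.4
ee_pos: [470.6, 372.5, 41.7]
ee_rot: [180.0, 0.0, -7.1]
force: [0.0, -0.1, -0.2]
gripper_width: 0.6
gripper_force: 0.0
```

apply_moves(
  deltas=[
    [0,0,0.005,0,-1],
    [0,0,0.009,0,-1],
    [0,0,0.011,0,-1],
    [0,0,0.012,0,-1],
    [0,0,0.012,0,-1],
  ],
)

```text
time_s: 6.9
ee_pos: [470.0, 372.5, 30.3]
ee_rot: [180.0, -0.0, -7.1]
force: [-1.1, 0.1, 3.7]
gripper_width: 0.4
gripper_force: 1.6
```

```bash
python3 - <<'E'
from h import *
s=env.state();print(s['ee_pos'],s['force'])
b=cams.grab_frame("scene")[140:340,180:420]
cv2.imwrite("pics/s3.png",cv2.resize(b,None,fx=3,fy=3))
E
```

```text
[470.01718028 372.50409371  30.3242252 ] [-1.14698213  0.1388169   3.69022605]
```

View pics/s3.png

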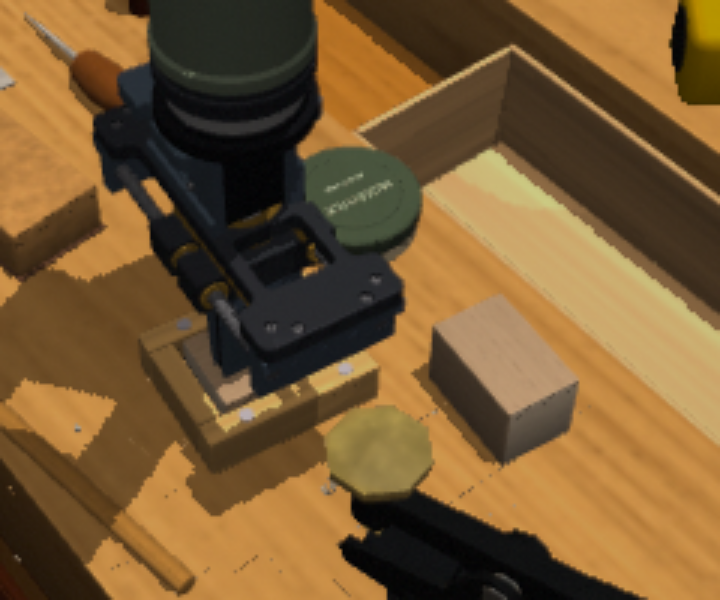

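The fingertips rest on the off-cut's rear half at ~(225,355), contact 3.7 N. Tin (360,195) and block (505,385) leave a clear lane. I'll increase the pressure.

apply_moves(
  deltas=[
    [0,0,0.001,0,-1],
    [0,0,0.001,0,-1],
  ],
)

```text
time_s: 7.15
ee_pos: [470.0, 372.5, 30.3]
ee_rot: [-180.0, -0.0, -7.1]
force: [-2.9, -2.8, 9.2]
gripper_width: 0.6
gripper_force: 4.9
```

apply_moves(
  deltas=[
    [0.001,0,0.0005,0,-1],
    [0.004,0,0.0005,0,-1],
    [0.008,0,0.0005,0,-1],
    [0.012,0,0.0005,0,-1],
    [0.016,0,0.0005,0,-1],
  ],
)

```text
time_s: 7.65
ee_pos: [483.7, 371.4, 30.3]
ee_rot: [-180.0, 0.2, -7.2]
force: [-9.1, 0.2, 14.1]
gripper_width: 0.5
gripper_force: 7.1
```

```bash
python3 - <<'E'
from h import *
s=env.state();print(s['ee_pos'],s['force'])
b=cams.grab_frame("scene")[140:340,180:420];a=cams.grab_frame("top")[160:320,240:400]
cv2.imwrite("pics/s4.png",np.hstack([cv2.resize(b,(480,400)),cv2.resize(a,(320,320))[:,:] if 0 else cv2.copyMakeBorder(cv2.resize(a,(320,320)),0,80,0,0,0)]))
E
```

```text
[483.74938227 371.44217719  30.26971575] [-9.07823126  0.15847425 14.08292552]
```

View pics/s4.png

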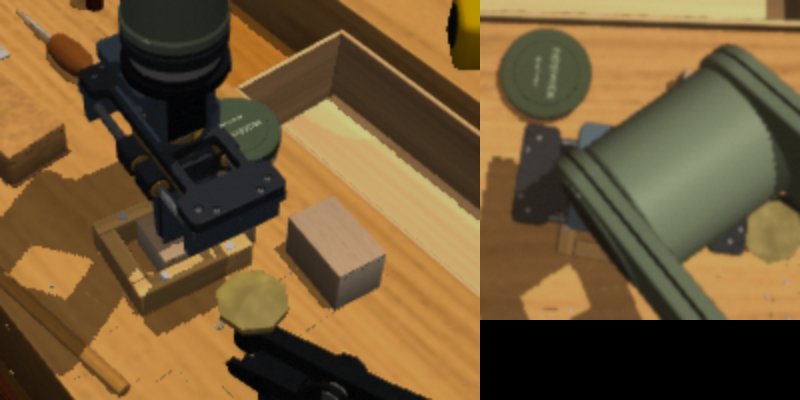

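The off-cut is sliding: a gap has opened behind it at ~(150,250). Continuing.

apply_moves(
  deltas=[
    [0.005,0,0,0,-1],
    [0.011,0,0,0,-1],
    [0.017,0,0,0,-1],
    [0.023,0,0,0,-1],
    [0.028,0,0,0,-1],
  ],
)

```text
time_s: 8.25
ee_pos: [511.8, 368.1, 30.3]
ee_rot: [-179.9, 0.2, -7.2]
force: [-9.7, 1.7, 15.5]
gripper_width: 0.3
gripper_force: 6.8
```

apply_moves(
  deltas=[
    [0.005,0,0,0,-1],
    [0.011,0,0,0,-1],
    [0.017,0,0,0,-1],
    [0.023,0,0,0,-1],
    [0.028,0,0,0,-1],
  ],
)

```text
time_s: 8.75
ee_pos: [539.7, 364.6, 30.3]
ee_rot: [-179.9, 0.2, -7.2]
force: [-9.1, 1.4, 13.3]
gripper_width: 0.4
gripper_force: 6.5
```

```bash
python3 - <<'E'
from h import *
s=env.state();print(s['ee_pos'],s['force'])
b=cams.grab_frame("scene")[140:340,180:420]
cv2.imwrite("pics/s5.png",cv2.resize(b,None,fx=3,fy=3))
E
```

```text
[539.72209482 364.61880403  30.28052884] [-9.07757521  1.37361337 13.25291766]
```

View pics/s5.png

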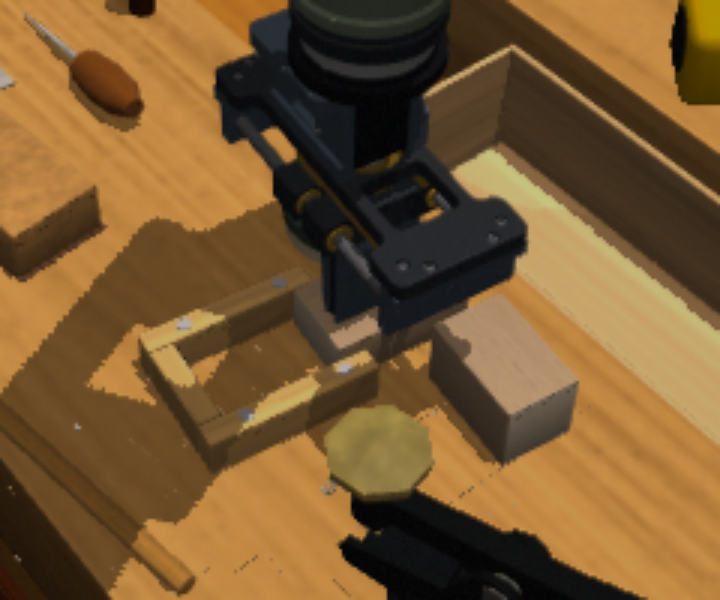

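The off-cut is clearing the cradle and entering the lane, visible at ~(330,325), straight under the finger.

apply_moves(
  deltas=[
    [0.006,0,0,0,-1],
    [0.012,0,0,0,-1],
    [0.018,0,0,0,-1],
    [0.024,0,0,0,-1],
    [0.03,0,0,0,-1],
  ],
)

```text
time_s: 9.3
ee_pos: [569.5, 361.0, 30.3]
ee_rot: [-179.9, 0.2, -7.1]
force: [-8.0, 1.1, 12.8]
gripper_width: 0.3
gripper_force: 6.0
```

apply_moves(
  deltas=[
    [0.006,0,0,0,-1],
    [0.012,0,0,0,-1],
    [0.018,0,0,0,-1],
    [0.024,0,0,0,-1],
    [0.03,0,0,0,-1],
  ],
)

```text
time_s: 9.8
ee_pos: [599.4, 357.3, 30.3]
ee_rot: [-179.9, 0.2, -7.1]
force: [-7.9, 2.0, 11.7]
gripper_width: 0.7
gripper_force: 5.7
```

apply_moves(
  deltas=[
    [0.006,0,0,0,-1],
    [0.012,0,0,0,-1],
    [0.018,0,0,0,-1],
    [0.024,0,0,0,-1],
    [0.024,0,0,0,-1],
  ],
)

```text
time_s: 10.3
ee_pos: [624.4, 354.2, 30.3]
ee_rot: [-179.9, 0.1, -7.1]
force: [-5.0, -0.1, 10.0]
gripper_width: 0.4
gripper_force: 4.9
```

```bash
python3 - <<'E'
from h import *
s=env.state();print(s['ee_pos'],s['force'])
b=cams.grab_frame("scene")[140:340,180:420];a=cams.grab_frame("wrist")[60:360,120:420]
cv2.imwrite("pics/s6.png",np.hstack([cv2.resize(b,(480,400)),cv2.resize(a,(320,400))]))
E
```

```text
[624.37274009 354.23052157  30.32483194] [-4.9806222  -0.08096812 10.04803013]
```

View pics/s6.png

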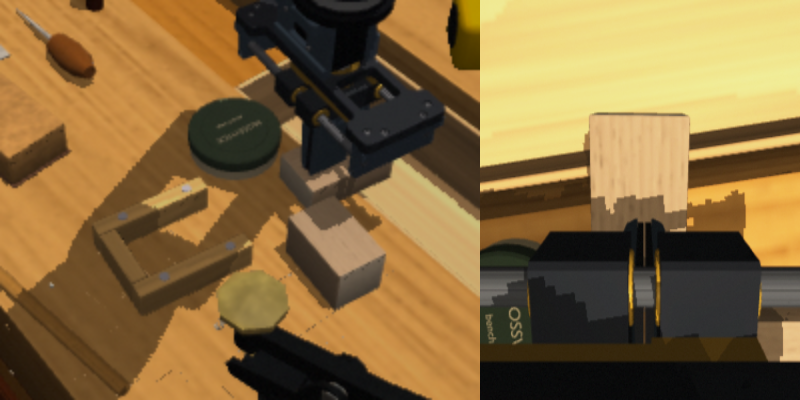

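The piece already overhangs the edge, passing cleanly between tin and block (front at ~(640,115) in the wrist crop). I'll slide a little further, then release straight up.

apply_moves(
  deltas=[
    [0.004,0,0,0,-1],
    [0.008,0,0,0,-1],
    [0.008,0,0,0,-1],
  ],
)

```text
time_s: 10.7
ee_pos: [631.7, 353.3, 30.3]
ee_rot: [-179.9, 0.1, -7.1]
force: [-5.3, 0.1, 10.1]
gripper_width: 0.6
gripper_force: 5.2
```

apply_moves(
  deltas=[
    [0,0,-0.02,0,-1],
    [0,0,-0.04,0,-1],
    [0,0,-0.04,0,-1],
    [0,0,-0.04,0,-1],
  ],
)

```text
time_s: 11.1
ee_pos: [632.8, 352.3, 68.1]
ee_rot: [-180.0, -0.0, -7.1]
force: [-1.2, 0.2, 0.1]
gripper_width: 0.5
gripper_force: 0.0
```

```bash
python3 - <<'E'
from h import *
s=env.state();print(s['ee_pos'],s['force'])
b=cams.grab_frame("scene")[140:340,180:420];a=cams.grab_frame("wrist")[60:360,120:420]
cv2.imwrite("pics/s7.png",np.hstack([cv2.resize(b,(480,400)),cv2.resize(a,(320,400))]))
E
```

```text
[632.80790922 352.26853367  68.10506687] [-1.19032328  0.2123424   0.11698323]
```

View pics/s7.png

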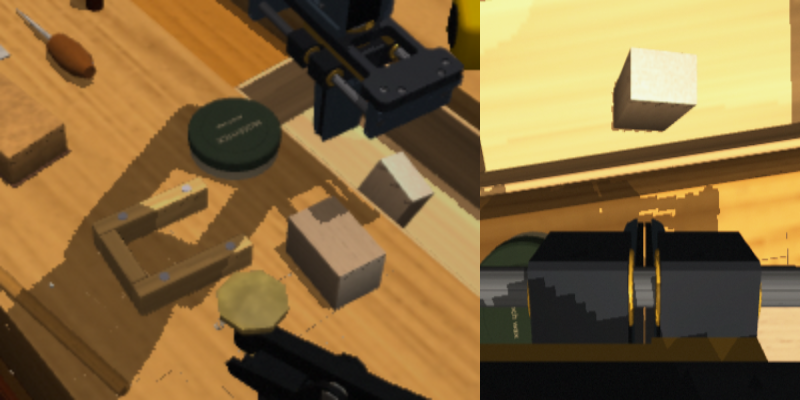

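The off-cut has dropped into the box, at ~(395,190) in the scene crop and ~(655,90) in the wrist crop. Tin and block stand upright. I'll back away, let it settle, and check by numbers.

apply_moves(
  deltas=[
    [0,0,-0.03,0,-1],
    [0,0,-0.07,0,-1],
    [-0.02,0,-0.1,0,-1],
    [-0.05,0,-0.12,0,-1],
    [-0.08,0,-0.12,0,-1],
  ],
)

```text
time_s: 11.7
ee_pos: [554.1, 362.9, 190.6]
ee_rot: [-179.8, -0.2, -7.2]
force: [-0.2, 0.6, -0.4]
gripper_width: 0.5
gripper_force: 0.0
```

apply_moves(
  deltas=[
    [0,0,0,0,-1],
    [0,0,0,0,-1],
    [0,0,0,0,-1],
    [0,0,0,0,-1],
    [0,0,0,0,-1],
  ],
)

```text
time_s: 12.2
ee_pos: [554.1, 361.9, 187.6]
ee_rot: [180.0, 0.0, -7.2]
force: [-0.2, 0.2, 0.1]
gripper_width: 0.3
gripper_force: 0.0
```

```bash
python3 - <<'E'
from h import *
s=env.state();P=pose("wrist",s);a=cams.grab_frame("wrist");cams.grab_frame("top");b=cams.grab_frame("wrist")
print(s['time_s'],s['ee_pos'],s['force'],"diff",cv2.absdiff(a,b).mean())
hsv=cv2.cvtColor(b,cv2.COLOR_BGR2HSV)
m=cv2.morphologyEx(cv2.inRange(hsv,(0,0,60),(30,125,255)),cv2.MORPH_OPEN,np.ones((5,5)))
for c in cv2.findContours(m,0,1)[0]:
    r=cv2.minAreaRect(c)
    if 300<cv2.contourArea(c)<20000 and r[0][1]<270: print("pale",np.round(r[0]),np.round(r[1]),"@45",ray(P,r[0],45).round(),"@box",ray(P,r[0],-77).round())
m=cv2.morphologyEx(cv2.inRange(hsv,(40,30,0),(95,255,140)),cv2.MORPH_OPEN,np.ones((3,3)))
for c in cv2.findContours(m,0,1)[0]:
    if cv2.contourArea(c)>800:
        u,r=cv2.minEnclosingCircle(c);print("green",np.round(u),r,ray(P,u,27).round())
E
```

```text
12.2 [554.13596235 361.85568626 187.59481444] [-0.23997756  0.24576901  0.12166014] diff 1.4958531746031747
pale [350. 174.] [45. 76.] @45 [572. 283.  45.] @box [554. 256. -77.]
pale [263.  48.] [ 95. 238.] @45 [694. 353.  45.] @box [723. 354. -77.]
green [197. 168.] 40.09909439086914 [595. 435.  27.]
```

```bash
python3 -c "
from workcell import env
print(env.job_done())"
```

```text
the job is handed in; nothing more can be done
None
```

The job is handed in at about 12 s: the gap was opened to about 86 mm, the off-cut slid out under at most about 16 N and dropped into the scrap box, and the tin and block stayed upright with the sander untouched; I viewed 11 pictures, one over the limit of 10.

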